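Put the microscope parts back in their own nests

ROBOT

A 6-joint arm with a two-finger parallel gripper is mounted at the origin on the work surface. World frame = base frame: x ahead of the robot, y to its left, z up, the work surface at z = 0. Lengths are in mm, angles in rad, forces in N, time in s.
With the tool pointing down it reaches from about 400 to 925 mm from the base axis. Payload 12.5 kg.
Tool frame: the origin (TCP) lies at the very end of the fingers, on their centre line; the grasp point (between the pads) lies env.grip_point_offset behind it (env.grip_point_offset is the distance from the TCP to the grasp point, in mm); y points along the fingers, z is the direction in which the jaws open and shut, and the axes are right-handed (so a half turn about y gives the same grasp; the last joint's range is limited). The gripper opens to 95 mm and grips with 3 to 60 N. Pads are 20 mm wide; open, the fingers measure 119 mm over their backs; the gripper's body (75 mm by 180 mm) begins 59 mm behind the grasp point.
Start: joints at [-1.35, 0.491, 1.559, -0, 1.092, -0.106], TCP at [200.657, -591.932, 214.661] pointing down, gripper open.
Joint ranges: [-3.1, 3.1], [-0.84, 2.19], [0.05, 2.79], [-1.13, 4.28], [0.06, 2.93], [-2.69, 2.69]. Speed limits (rad/s): [2.22, 2.22, 2.79, 3.14, 3.14, 3.14].

INTERFACE

Orientations are given as [roll, pitch, yaw] about the fixed x, y, z axes, in that order (R = Rz(yaw) Ry(pitch) Rx(roll)).
In Python, from cell import readout, read_camera, env, nets gives the robot as it stands.
- The arm moves only by the tool apply_moves, never from a script. Its argument "increments" is a list of rows, each a list of 3 entries, a list of its own where there are three numbers: the shift along the tool's x, y, z in cm, then the turn, a rotation vector about the tool's x, y, z in degrees, then the finger opening in cm, from 0 to 9.51. A call has exactly 5 rows; each row shifts and turns the pose as measured when the row begins, along the tool's axes as they then stand; what a row does not reach is not made up. A row lasts 1/8 s, in which the tool goes at most 62.5 mm and 10.7 degrees, less where a joint would pass 70% of its speed; a pose out of reach is approached as far as the arm can. A call with a gripper value outside its range is refused whole. The fingers move at their own pace and stop on an object; the grip force is fixed at half the most. Time passes only in rows, so rows that do not move let the fingers close, or fill a call up. It gives the time, the measured TCP pose, the force and the opening at its end, in the units of the state.
- readout.state(): the state, without advancing time (a new reading comes with each control period).
- read_camera(name): name is "scene" or "side" or "wrist"; returns a dict with "img" (480x640x3 uint8, red, green, blue), "vfov" (degrees; the focal length in pixels is half the picture's height over the tangent of half this angle, whatever the lens; pixels are square), "cx", "cy" (the principal point, pixels), "rvec" (rotation vector, rad) and "tvec" (3), from world to camera coordinates, as OpenCV has them; the wrist camera has in their place "mount" (4x4, takes a point from camera to tool coordinates, whose origin is the TCP and whose axes are the tool frame's). Camera axes: x right, y down, z forward; pixel columns grow to the right and rows downward; lengths in mm; the calibration is good to about 2 mm. A picture is of the moment at which its call begins: read the wrist's pose just before it. There is no depth.
- env.job_done(): hands the job in, once; it reports no verdict.
Trained networks look in a picture, given as the dict that the camera call returned (one of the last four; its "shot" number tells which), for a name from the list of things; names that differ only in an ending like _2 or _b are one class to them, and where a whole thing is asked for, a point or a joint stands for the part that bears it (a point fixed in the world has none). Each returns a list of dicts, best first, with "confidence" (0 to 1); they miss things now and then, are a little off and sometimes report something else, mostly with a low value. They report only what shows in the picture. A call takes as long as a camera call.
- nets.look_for(picture, thing): "point" ([x, y, z] in mm, in the coordinates of the camera as it stood for that picture, good to about 4 mm: the middle of the surface that is visible of it).
- nets.mark_of(picture, thing): "point" ([x, y, z] in mm, in the coordinates of the camera as it stood for that picture, good to about 4 mm: a listed point, or the origin of a listed thing).
The state is a dict: "t": time; "joints": joint angles; "qvel": joint speeds; "tau": joint torques, N m; "eef_pos": TCP position; "tcp_rot": TCP orientation; "ft_force": force on the tool from outside, world axes, zero at the start; "moment": the same for the moment, N m; "opening": opening from 0.0 (shut) to 1.0 (fully open).
Only numpy, scipy, OpenCV 4.12 (cv2) and the standard library are available. Lean on these libraries where they do the work, as an engineer would, in place of code of your own. Each camera call takes 0.05 s, during which the arm holds its last target. There are 200 camera calls.

TASK

Put the microscope's parts away: the small steel objective, the black eyepiece, the wide condenser and the slide box each belong in the wooden nest whose recess matches their shape and size, but the objective has been left in the eyepiece's nest and the eyepiece in the condenser's, so clear those first. Keep each part upright, lower it gently without dropping it until it sits flat on the floor of its nest, let go of it, and leave the sample dish where it is.

Things in the scene. Friction and masses are not known exactly. Their poses are not given: they have to be found in the camera images.
- objective: Microscope objective: a bright steel cylinder, 24 mm diameter, 48 mm tall, tapering to a 12 mm tip over its top 12 mm (straight sides from 1 to 36 mm); about 80 g, the smallest of the three round parts. Stands upright. Origin: centre of its underside; z up along its axis. At the start it stands in the medium round nest.
- eyepiece: Microscope eyepiece: black, 40 mm diameter from 16 to 50 mm above its foot, 58 mm tall, with a steel barrel 30 mm in diameter as its foot and a slightly tapered eyecup at the top; about 70 g. Stands upright. Origin: centre of its underside; z up along its axis. At the start it stands in the large round nest.
- condenser: Microscope condenser: a dark steel drum, 56 mm diameter (straight sides from 1 to 39 mm), 45 mm tall, lens in its top; about 150 g, the widest round part. Stands upright on the table. Origin: centre of its underside; z up along its axis.
- slide_box: Grey plastic slide box, 36 mm (its x) by 86 mm (its y) by 42 mm tall, paper patch on its top; about 100 g. Stands on the table. Origin: centre of its underside; z up; either way round is right in its nest.
- nest_small: A fixed 52 x 52 mm light wooden block, 12 mm high, with a 36 mm diameter round recess 8 mm deep in its top, lined with grey felt. Origin: centre of its underside, so the recess floor is 4 mm above the origin; z up. Nest of the objective; empty at the start.
- nest_medium: A fixed 70 x 70 mm light wooden block, 12 mm high, with a 54 mm diameter round recess 8 mm deep in its top, lined with grey felt. Origin: centre of its underside, so the recess floor is 4 mm above the origin; z up. Nest of the eyepiece; at the start the objective stands in it.
- nest_large: A fixed 88 x 88 mm light wooden block, 12 mm high, with a 70 mm diameter round recess 8 mm deep in its top, lined with grey felt. Origin: centre of its underside, so the recess floor is 4 mm above the origin; z up. Nest of the condenser; at the start the eyepiece stands in it.
- nest_oblong: A fixed 64 (its x) x 114 (its y) mm light wooden block, 12 mm high, with a rectangular 50 (x) x 100 (y) mm recess 8 mm deep in its top, lined with grey felt. Origin: centre of its underside, so the recess floor is 4 mm above the origin; z up. Nest of the slide box, whose long side goes along the nest's y; empty at the start.
- dish: Clear lidded sample dish with brown soil in it, 60 mm diameter, 14 mm high, loose on the table among the rest: not to be moved. Origin: centre of its underside. (Other loose bystanders: two black lens caps, 24 mm diameter and 10 mm high, near x = 0.43, y = -0.11 and 0.11; bottles, a beaker and tweezers beyond x = 0.74; a microscope 0.45 m tall and a notebook at the left beyond y = 0.43. Between those, nothing stands higher than 65 mm.)

How it is judged (in metres and radians):
At the end, for the whole second after the job is handed in: Each part in its own nest: within 14 mm of the nest's centre, underside at most 6.5 mm above the nest's underside (recess floor: 4 mm), upright within 0.1 rad, at rest, released; slide box along its nest within 0.25 rad; sample dish within 15 mm of its start (horizontal distance between objective and nest_small below 0.014 m and z of objective in the frame of nest_small below 0.0065 m and angle between each of objective, eyepiece, condenser, slide_box's own z axis and vertical below 0.1 rad and linear speed of each of objective, eyepiece, condenser, slide_box below 0.02 m/s and contact force between each of objective, eyepiece, condenser, slide_box and the fingers below 0.05 N and horizontal distance between eyepiece and nest_medium below 0.014 m and z of eyepiece in the frame of nest_medium below 0.0065 m and horizontal distance between condenser and nest_large below 0.014 m and z of condenser in the frame of nest_large below 0.0065 m and horizontal distance between slide_box and nest_oblong below 0.014 m and z of slide_box in the frame of nest_oblong below 0.0065 m and angle between the y axis of slide_box and the y axis of nest_oblong, either way round below 0.25 rad and distance of dish from where it was at the start of the episode below 0.015 m); the robot touches nothing.
It fails at once if a part is dropped from more than about 25 mm or thrown (moves loose, faster than 0.7 m/s) ((linear speed of objective above 0.7 m/s and contact force between objective and the fingers below 0.01 N) or (linear speed of eyepiece above 0.7 m/s and contact force between eyepiece and the fingers below 0.01 N) or (linear speed of condenser above 0.7 m/s and contact force between condenser and the fingers below 0.01 N) or (linear speed of slide_box above 0.7 m/s and contact force between slide_box and the fingers below 0.01 N)).
It fails at once if the sample dish is pushed or lifted 15 mm or more from its place (distance of dish from where it was at the start of the episode above 0.015 m).
It fails at once if a part is tipped more than 50 degrees (angle between any of objective, eyepiece, condenser, slide_box's own z axis and vertical above 0.87 rad).
It also fails if it takes over 112 s, if anything falls off the work surface, if the arm or the gripper's body presses on something with over 40 N, if the wrist force passes 120 N, or if a joint passes its speed limit or range.

## Working session

There is one attempt and no reset: what is moved stays moved. The work goes in short steps, Python scripts to look and compute and a tool call to move; the robot and the scene stay as the last step left them, time stands still between calls to the robot, and variables do not carry over. Pictures are saved under pics/ and viewed, about 12 in all and at most 16, crops included, and the job is handed in when it is done.

Besides the shell and the picture viewer there is one more tool, called by a JSON object that holds its "api" and its "payload". apply_moves: Moves the arm, as the interface text tells. Its arguments: {"type":"object","properties":{"increments":{"type":"array"}},"required":["increments"]}

```bash
ls; mkdir -p pics
cat > h.py <<'E'
import numpy as np, cv2
from scipy.spatial.transform import Rotation as R
from cell import readout, read_camera, env, nets
def toworld(p, cam, st=None):
    p=np.array(p,float)
    if "mount" in cam:
        q=(np.array(cam["mount"])@np.r_[p,1])[:3]
        return R.from_euler('xyz',st["tcp_rot"]).as_matrix()@q+np.array(st["eef_pos"])
    M=cv2.Rodrigues(np.array(cam["rvec"],float))[0]
    return M.T@(p-np.array(cam["tvec"],float).ravel())
def shoot(name,fn=None):
    st=readout.state(); c=read_camera(name)
    if fn: cv2.imwrite("pics/"+fn,c["img"][:,:,::-1])
    return c,st
E
python3 - <<'E'
from h import *
np.set_printoptions(precision=1,suppress=True)
print(readout.state(), env.grip_point_offset)
T=["objective","eyepiece","condenser","slide_box","nest_small","nest_medium","nest_large","nest_oblong","dish"]
for n in ["scene","side"]:
    c,st=shoot(n,n+"0.png")
    print(n,c["vfov"],c["cx"],c["cy"],toworld([0,0,0],c))
    for t in T:
        for r in nets.mark_of(c,t)[:2]: print(t,round(r["confidence"],2),toworld(r["point"],c))
c,st=shoot("wrist","w0.png"); print(np.array(c["mount"]),c["vfov"])
E
```

```text
pics
{'t': 0.0, 'joints': array([-1.3,  0.5,  1.6, -0. ,  1.1, -0.1]), 'qvel': array([ 0.,  0., -0.,  0.,  0.,  0.]), 'tau': array([ -0. , -61.3, -25.8,   0.1,   0. ,  -0. ]), 'eef_pos': array([ 200.6, -591.7,  214.1]), 'tcp_rot': array([-1.6,  0. , -2.8]), 'ft_force': array([-0.3, -0.6,  0.6]), 'moment': array([ 0.,  0., -0.]), 'opening': 0.9994589730243503} 18.8
scene 50.098803113594094 318.69623240030757 244.2863109599323 [1007.7  461.   854.7]
objective 0.59 [428.6 -10.6   4. ]
eyepiece 0.94 [ 453.3 -227.3    6.3]
condenser 0.87 [ 611.5 -313.4   -4.8]
slide_box 0.95 [605.3 127.9  -3.2]
nest_small 0.8 [433.8 227.5  -0.8]
nest_small 0.33 [428.  -10.1   4.5]
nest_medium 0.6 [426.2 -13.5   1.6]
nest_large 0.83 [ 455.3 -226.4    0.4]
dish 0.72 [607.3 297.8  -4.7]
side 51.9131596466588 320.07761298972576 240.10185116385063 [ 70.6 520.8 558.4]
objective 0.86 [423.7 -14.6   1.2]
eyepiece 0.72 [ 462.3 -227.1   -0.3]
eyepiece 0.51 [438.4 234.7  -0.6]
condenser 0.92 [ 614.8 -312.8   -0.7]
slide_box 0.61 [604.7 127.8  -4.4]
nest_small 0.63 [435.6 234.6   0.3]
nest_medium 0.8 [432.3  -9.7  -0.4]
nest_large 0.74 [ 450.5 -226.5    1. ]
nest_oblong 0.96 [ 621.2 -127.2   -2.3]
dish 0.94 [604.5 300.2   0.5]
[[  -0.     1.     0.3  -72.6]
 [   0.    -0.3    1.  -169.4]
 [   1.     0.    -0.    -0.2]
 [   0.     0.     0.     1. ]] 67.96369687013758
```

View pics/scene0.png

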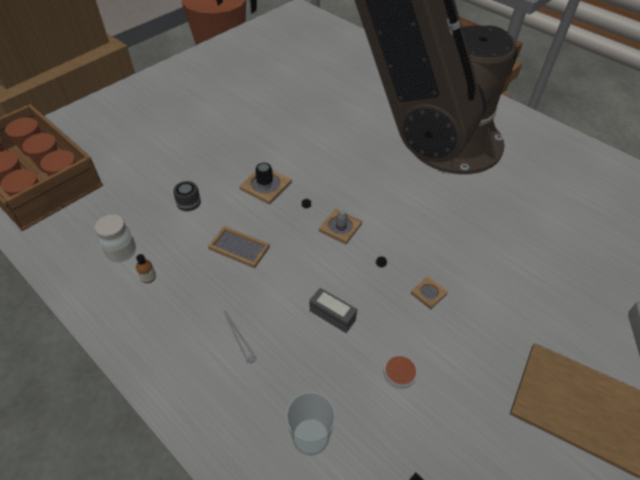

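View pics/side0.png

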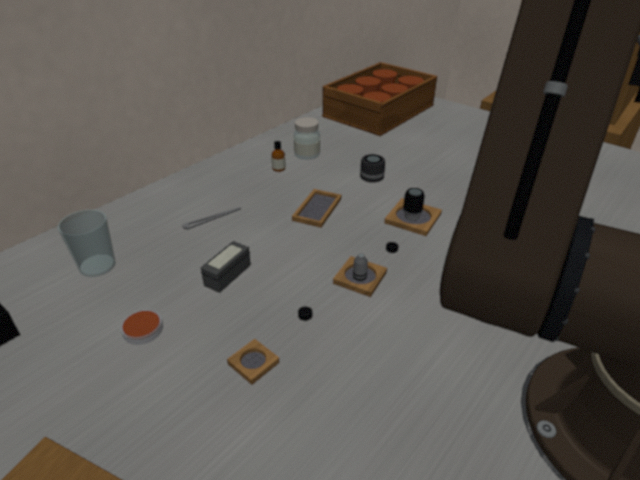

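Scene (640x480): the eyepiece is at (264,175), the objective at (341,222), the condenser at (186,195) and the oblong nest at (239,246). The slide box is at (333,308), the small nest at (430,292) and the dish at (400,371). The side view agrees, and the networks' marks fit both. Next I'll move the wrist camera high over the middle for one good overview.

```bash
cat >> h.py <<'E'
np.set_printoptions(precision=2,suppress=True)
def plan(pos,yaw,step=50,st=None):
    """suggest rows [dx,dy,dz cm],[rx,ry,rz deg] to the target, tool vertical, yaw in deg"""
    st=st or readout.state()
    p=np.array(st["eef_pos"],float); r=R.from_euler('xyz',st["tcp_rot"])
    T=R.from_euler('xyz',[-90,0,yaw],degrees=True); pos=np.array(pos,float)
    rv=(r.inv()*T).as_rotvec(degrees=True)
    n=max(1,int(np.ceil(max(np.linalg.norm(pos-p)/step,np.linalg.norm(rv)/9.5))))
    print("t %.2f pos"%st["t"],p,"rot",np.degrees(st["tcp_rot"]),"F",st["ft_force"],"open",round(st["opening"]*95,1),"rows",n)
    d=(pos-p)/n
    for i in range(n):
        s=r.inv().apply(d)/10; print([[round(float(v),2) for v in s],[round(float(v),1) for v in rv/n]])
        r=r*R.from_rotvec(rv/n,degrees=True)
E
python3 -c "
from h import *
plan([580,0,320],-180,55)"
```

```text
t 1.05 pos [ 200.63 -591.94  214.68] rot [ -89.99   -0.   -161.28] F [ 0.22  0.26 -0.38] open 95.0 rows 13
[[-4.23, -0.81, -3.38], [-0.0, 1.4, 0.0]]
[[-4.14, -0.81, -3.48], [-0.0, 1.4, 0.0]]
[[-4.05, -0.81, -3.58], [-0.0, 1.4, 0.0]]
[[-3.96, -0.81, -3.68], [-0.0, 1.4, 0.0]]
[[-3.87, -0.81, -3.78], [-0.0, 1.4, 0.0]]
[[-3.77, -0.81, -3.88], [-0.0, 1.4, 0.0]]
[[-3.67, -0.81, -3.97], [-0.0, 1.4, 0.0]]
[[-3.57, -0.81, -4.06], [-0.0, 1.4, 0.0]]
[[-3.47, -0.81, -4.15], [-0.0, 1.4, 0.0]]
[[-3.36, -0.81, -4.24], [-0.0, 1.4, 0.0]]
[[-3.25, -0.81, -4.32], [-0.0, 1.4, 0.0]]
[[-3.14, -0.81, -4.4], [-0.0, 1.4, 0.0]]
[[-3.03, -0.81, -4.48], [-0.0, 1.4, 0.0]]
```

{"api": "apply_moves", "payload": {"increments": [[[-4.2, -0.8, -3.4], [0, 1.4, 0], 9.5], [[-4.1, -0.8, -3.5], [0, 1.4, 0], 9.5], [[-4, -0.8, -3.6], [0, 1.4, 0], 9.5], [[-4, -0.8, -3.7], [0, 1.4, 0], 9.5], [[-3.9, -0.8, -3.8], [0, 1.4, 0], 9.5]]}}

```text
t: 1.68
eef_pos: [348.0, -359.7, 254.7]
tcp_rot: [-1.571, 0.0, -2.946]
ft_force: [1.0, -0.3, 0.8]
opening: 1.002
```

{"api": "apply_moves", "payload": {"increments": [[[-3.8, -0.8, -3.9], [0, 1.4, 0], 9.5], [[-3.7, -0.8, -4], [0, 1.4, 0], 9.5], [[-3.6, -0.8, -4.1], [0, 1.4, 0], 9.5], [[-3.5, -0.8, -4.2], [0, 1.4, 0], 9.5], [[-3.4, -0.8, -4.2], [0, 1.4, 0], 9.5]]}}

```text
t: 2.3
eef_pos: [500.7, -123.7, 297.3]
tcp_rot: [-1.569, 0.003, -3.074]
ft_force: [1.0, -0.7, -0.1]
opening: 0.996
```

```bash
python3 -c "
from h import *
plan([580,0,320],-180,55)"
```

```text
t 2.30 pos [ 500.7  -123.66  297.31] rot [ -89.9     0.15 -176.1 ] F [ 0.95 -0.7  -0.12] open 94.6 rows 3
[[-2.92, -0.76, -3.93], [-0.0, 1.3, -0.1]]
[[-2.83, -0.76, -4.0], [-0.0, 1.3, -0.1]]
[[-2.74, -0.76, -4.06], [-0.0, 1.3, -0.1]]
```

{"api": "apply_moves", "payload": {"increments": [[[-2.9, -0.8, -4], [0, 1.3, 0], 9.5], [[-2.8, -0.8, -4], [0, 1.3, 0], 9.5], [[-2.8, -0.8, -4], [0, 1.3, 0], 9.5], [[0, 0, 0], [0, 0, 0], 9.5], [[0, 0, 0], [0, 0, 0], 9.5]]}}

```text
t: 2.92
eef_pos: [583.1, 7.6, 322.6]
tcp_rot: [-1.569, 0.004, -3.139]
ft_force: [0.1, -1.4, 0.8]
opening: 0.994
```

Run:
```python
from h import *
c,st=shoot("wrist","w1.png")
print(st["eef_pos"],np.degrees(st["tcp_rot"]))
for t in ["objective","eyepiece","condenser","slide_box","nest_small","nest_medium","nest_large","nest_oblong","dish"]:
    for r in nets.mark_of(c,t)[:2]: print(t,round(r["confidence"],2),toworld(r["point"],c,st))
np.savez("w1.npz",img=c["img"],mount=c["mount"],vfov=c["vfov"],cx=c["cx"],cy=c["cy"],pos=st["eef_pos"],rot=st["tcp_rot"])
```

```text
[583.13   7.62 322.55] [ -89.9     0.23 -179.87]
objective 0.87 [428.84 -13.8    1.89]
eyepiece 0.79 [ 458.8  -223.      2.79]
condenser 0.77 [ 611.6  -311.63    1.58]
slide_box 0.96 [603.35 130.94   0.37]
slide_box 0.17 [435.5  228.03   2.6 ]
nest_small 0.65 [434.01 230.42  -0.32]
nest_medium 0.61 [423.82 -10.22  -1.87]
nest_medium 0.45 [435.36 228.22   0.47]
nest_large 0.74 [ 455.53 -227.12    0.55]
nest_large 0.15 [427.8  -14.6    1.85]
nest_oblong 0.75 [ 621.6  -128.91   -3.72]
```

View pics/w1.png

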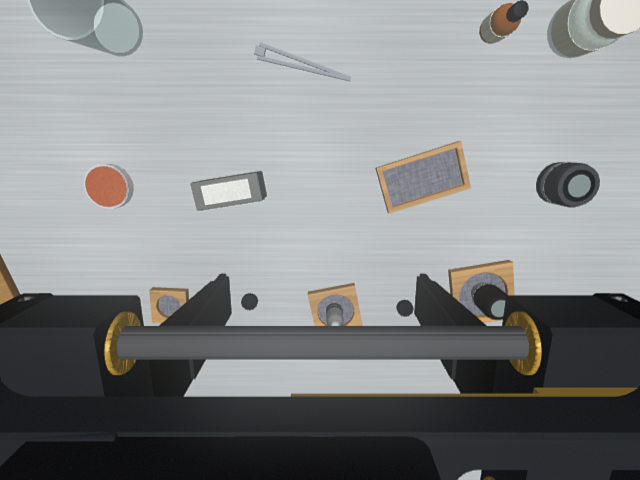

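The wrist picture shows +x up and +y left. The slide box is at (230,190), the oblong nest at (424,177), the condenser at (570,185) and the dish at (108,186). The round nests lie at the bottom, partly behind the gripper. I'll rectify it onto the block-top plane to get centres and yaws.

```bash
cat >> h.py <<'E'
def project(P,c,st):
    q=R.from_euler('xyz',st["tcp_rot"]).inv().apply(np.atleast_2d(P)-np.array(st["eef_pos"]))
    M=np.linalg.inv(np.array(c["mount"])); q=q@M[:3,:3].T+M[:3,3]
    f=240/np.tan(np.radians(c["vfov"])/2)
    return np.c_[f*q[:,0]/q[:,2]+c["cx"],f*q[:,1]/q[:,2]+c["cy"]]
def rectify(c,st,z,x0,x1,y0,y1,s=1.0):
    """top view, s px/mm: column=(y1-y)*s, row=(x1-x)*s"""
    W=np.array([[x1,y1,z],[x1,y0,z],[x0,y0,z],[x0,y1,z]],float)
    D=np.float32([[0,0],[(y1-y0)*s,0],[(y1-y0)*s,(x1-x0)*s],[0,(x1-x0)*s]])
    H=cv2.getPerspectiveTransform(np.float32(project(W,c,st)),D)
    return cv2.warpPerspective(c["img"],H,(int((y1-y0)*s),int((x1-x0)*s)))
def wood(img):
    h=cv2.cvtColor(img,cv2.COLOR_RGB2HSV); return cv2.inRange(h,(8,70,90),(25,255,255))
def rects(m,x1,y1,s,amin):
    for k in cv2.findContours(m,cv2.RETR_EXTERNAL,cv2.CHAIN_APPROX_NONE)[0]:
        if len(k)>20 and cv2.contourArea(cv2.convexHull(k))>amin*s*s:
            (u,v),(w,h),a=cv2.minAreaRect(k); b=cv2.boxPoints(((u,v),(w,h),a))
            e=b[1]-b[0] if np.linalg.norm(b[1]-b[0])>np.linalg.norm(b[2]-b[1]) else b[2]-b[1]
            # world dir of long edge: dx=-e_row, dy=-e_col
            print("ctr x %.1f y %.1f size %.1f %.1f long-axis deg from +x %.1f"%(x1-v/s,y1-u/s,w/s,h/s,np.degrees(np.arctan2(-e[1],-e[0])) % 180))
E
python3 - <<'E'
from h import *
d=np.load("w1.npz"); c={k:d[k] for k in("img","mount","vfov")}; c["cx"],c["cy"],c["vfov"]=float(d["cx"]),float(d["cy"]),float(d["vfov"])
st=dict(eef_pos=d["pos"],tcp_rot=d["rot"])
s=1.0
a=rectify(c,st,12,390,690,-380,340,2); rects(wood(a),690,340,2,1000)
b=rectify(c,st,42,540,660,30,230,3); g=cv2.cvtColor(b,cv2.COLOR_RGB2GRAY)
print("paper"); rects(cv2.inRange(g,195,255),660,230,3,500)
print("box+sides"); rects(cv2.inRange(g,0,120),660,230,3,500)
h=rectify(c,st,45,550,670,-370,-250,3)
cv2.imwrite("pics/r1.png",cv2.resize(a,(720,300))[:,:,::-1])
o=np.zeros((360,600+360,3),np.uint8);o[:,:600]=b;o[:,600:]=h;cv2.imwrite("pics/r2.png",cv2.resize(o,(800,300))[:,:,::-1])
E
```

```text
ctr x 408.2 y 306.4 size 28.9 55.5 long-axis deg from +x 156.6
ctr x 435.7 y 230.6 size 55.4 56.5 long-axis deg from +x 92.0
ctr x 431.8 y -10.9 size 68.4 69.3 long-axis deg from +x 168.4
ctr x 473.4 y -220.8 size 55.2 90.5 long-axis deg from +x 169.8
ctr x 609.0 y 297.8 size 52.0 53.5 long-axis deg from +x 0.0
ctr x 621.3 y -126.4 size 64.0 114.2 long-axis deg from +x 162.2
paper
ctr x 552.3 y 86.3 size 14.7 112.0 long-axis deg from +x 0.0
ctr x 596.9 y 78.1 size 96.0 23.3 long-axis deg from +x 1.3
ctr x 605.3 y 129.4 size 24.2 59.9 long-axis deg from +x 170.9
ctr x 630.3 y 94.3 size 50.3 128.4 long-axis deg from +x 179.4
box+sides
ctr x 607.8 y 120.3 size 35.3 80.5 long-axis deg from +x 170.9
```

View pics/r2.png

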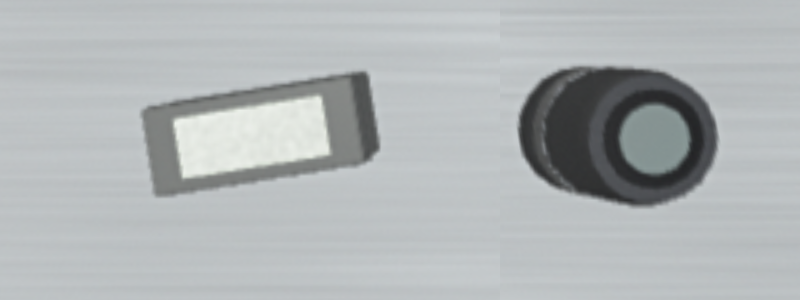

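The slide box top is centred at about (606,128) with a yaw of +9°. The oblong nest is at (621,-126) with a yaw of +18°, and the condenser lens is at about (614,-312). I'll move back 10 cm so the three round nests come clear of the gripper.

{"api": "apply_moves", "payload": {"increments": [[[5, 0, 0], [0, 0, 0], 9.5], [[5, 0, 0], [0, 0, 0], 9.5], [[1, 0, 0.7], [0, 0, 0], 9.5], [[0, 0, 0], [0, 0, 0], 9.5], [[0, 0, 0], [0, 0, 0], 9.5]]}}

```text
t: 4.05
eef_pos: [472.0, -0.5, 322.0]
tcp_rot: [-1.569, 0.006, -3.141]
ft_force: [0.3, -0.4, -0.7]
opening: 1.001
```

Run:
```python
from h import *
c,st=shoot("wrist","w2.png")
print(st["eef_pos"],np.degrees(st["tcp_rot"]))
for t in ["objective","eyepiece","nest_small","nest_medium","nest_large","nest_oblong","slide_box"]:
    for r in nets.mark_of(c,t)[:1]: print(t,round(r["confidence"],2),toworld(r["point"],c,st))
a=rectify(c,st,12,390,690,-380,340,2); rects(wood(a),690,340,2,1000)
f=rectify(c,st,4,370,520,-290,290,2); cv2.imwrite("pics/r3.png",f[:,:,::-1])
m=wood(rectify(c,st,12,370,520,-290,290,2))
t=rectify(c,st,12,370,520,-290,290,2)
ts=[t[:,0:240],t[:,480:720],t[:,900:1140]]
o=np.hstack(ts); cv2.imwrite("pics/r4.png",o[:,:,::-1])
```

```text
[471.99  -0.47 321.96] [ -89.9     0.32 -179.98]
objective 0.65 [426.4  -12.85   3.7 ]
eyepiece 0.64 [ 456.58 -223.01    5.1 ]
nest_small 0.73 [436.93 230.36   0.44]
nest_medium 0.71 [424.86  -9.06  -2.21]
nest_large 0.67 [ 454.4  -228.62    2.27]
nest_oblong 0.56 [ 622.18 -130.14   -5.44]
slide_box 0.69 [607.46 132.06   1.13]
ctr x 434.6 y 230.8 size 55.1 53.0 long-axis deg from +x 2.6
ctr x 428.1 y -11.5 size 70.7 69.3 long-axis deg from +x 78.2
ctr x 454.2 y -224.2 size 89.1 90.4 long-axis deg from +x 169.8
ctr x 609.0 y 297.8 size 52.0 53.5 long-axis deg from +x 0.0
ctr x 620.7 y -126.3 size 63.2 114.5 long-axis deg from +x 162.1
```

View pics/r4.png

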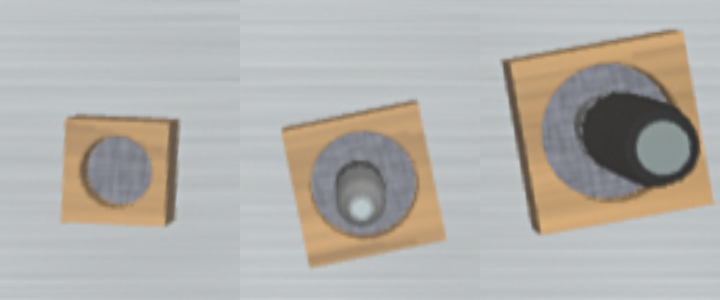

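The rectified crop shows clean rims. The small recess is at (117,171), giving a world position of (434.5,232). The medium recess is at (364,185), giving (427.5,-12), and the large one at (610,131), giving (454,-225). The objective and eyepiece stand near their nest centres, so I'll go for the objective.

```bash
python3 -c "
from h import *
plan([427,-12,80],-180,52)"
```

```text
t 4.45 pos [471.23  -0.28 321.72] rot [ -89.9     0.27 -179.95] F [ 0.15 -0.77  0.15] open 94.7 rows 5
[[0.91, 4.83, 0.23], [-0.0, 0.0, -0.1]]
[[0.9, 4.83, 0.23], [-0.0, 0.0, -0.1]]
[[0.9, 4.83, 0.23], [-0.0, 0.0, -0.1]]
[[0.89, 4.83, 0.23], [-0.0, 0.0, -0.1]]
[[0.89, 4.83, 0.23], [-0.0, 0.0, -0.1]]
```

{"api": "apply_moves", "payload": {"increments": [[[0.9, 4.8, 0.2], [0, 0, -0.1], 9.5], [[0.9, 4.8, 0.2], [0, 0, -0.1], 9.5], [[0.9, 4.8, 0.2], [0, 0, -0.1], 9.5], [[0.9, 4.8, 0.2], [0, 0, 0], 9.5], [[0.9, 4.8, 0.2], [0, 0, 0], 9.5]]}}

```text
t: 5.08
eef_pos: [429.5, -11.2, 78.4]
tcp_rot: [-1.567, 0.01, -3.14]
ft_force: [0.6, -0.8, -0.4]
opening: 1.001
```

```bash
python3 -c "
from h import *
plan([427,-12,16.5],-180,32)"
```

```text
t 5.08 pos [429.45 -11.22  78.44] rot [ -89.81    0.59 -179.91] F [ 0.55 -0.76 -0.37] open 95.1 rows 2
[[0.15, 3.1, 0.03], [-0.1, 0.0, -0.3]]
[[0.14, 3.1, 0.03], [-0.1, 0.0, -0.3]]
```

{"api": "apply_moves", "payload": {"increments": [[[0.1, 3, 0], [-0.1, 0, -0.3], 9.5], [[0.1, 2, 0], [0, 0, -0.3], 9.5], [[0, 0.9, 0], [0, 0, -0.2], 9.5], [[0, 0, 0], [0, 0, 0], 7], [[0, 0, 0], [0, 0, 0], 6]]}}

```text
t: 5.7
eef_pos: [427.0, -11.3, 15.7]
tcp_rot: [-1.57, -0.008, -3.14]
ft_force: [-0.6, -0.4, -0.2]
opening: 0.846
```

Run:
```python
from h import *
plan([427,-12,16.5],-180,32)
shoot("wrist","w3.png")
```

```text
t 5.70 pos [427.   -11.33  15.7 ] rot [ -89.95   -0.45 -179.92] F [-0.63 -0.4  -0.23] open 80.3 rows 1
[[0.0, -0.08, 0.07], [-0.0, 0.1, 0.5]]
```

View pics/w3.png

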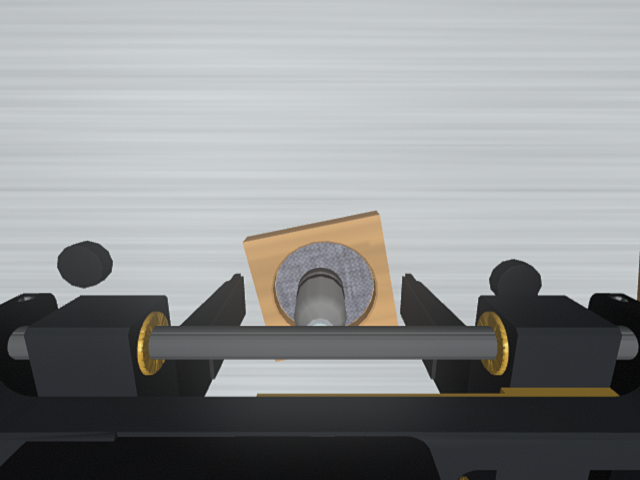

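The objective sits midway between the fingers (u about 320). Closing now.

{"api": "apply_moves", "payload": {"increments": [[[0, 0, 0], [0, 0, 0.4], 1.5], [[0, 0, 0], [0, 0, 0], 1.5], [[0, 0, 0], [0, 0, 0], 1.5], [[0, 0, 0], [0, 0, 0], 1.5], [[0, 0, 0], [0, 0, 0], 1.5]]}}

```text
t: 6.38
eef_pos: [427.7, -11.4, 17.1]
tcp_rot: [-1.569, 0.003, -3.14]
ft_force: [-0.3, 1.3, 1.0]
opening: 0.275
```

{"api": "apply_moves", "payload": {"increments": [[[0, 0, 0], [0, 0, 0], 1.5], [[0, 0, 0], [0, 0, 0], 1.5], [[0, 0, 0], [0, 0, 0], 1.5], [[0, -0.5, 0], [0, 0, 0], 1.5], [[0, -2, 0], [0, 0, 0], 1.5]]}}

```text
t: 7.0
eef_pos: [426.9, -11.3, 41.9]
tcp_rot: [-1.57, -0.0, -3.14]
ft_force: [-0.7, -0.2, -1.7]
opening: 0.245
```

```bash
python3 -c "
from h import *
plan([434.5,231.5,90],-180,50)"
```

```text
t 7.00 pos [426.92 -11.28  41.93] rot [ -89.95   -0.02 -179.92] F [-0.74 -0.17 -1.67] open 23.3 rows 5
[[-0.16, -0.97, -4.85], [-0.0, 0.0, 0.0]]
[[-0.16, -0.96, -4.85], [-0.0, 0.0, 0.0]]
[[-0.16, -0.96, -4.86], [-0.0, 0.0, 0.0]]
[[-0.15, -0.96, -4.86], [-0.0, 0.0, 0.0]]
[[-0.15, -0.96, -4.86], [-0.0, 0.0, 0.0]]
```

{"api": "apply_moves", "payload": {"increments": [[[0, -4, 0], [0, 0, 0], 1.5], [[-0.2, -2, -4], [0, 0, 0], 1.5], [[-0.2, 0, -5], [0, 0, 0], 1.5], [[-0.2, 0, -5], [0, 0, 0], 1.5], [[-0.2, 0, -5], [0, 0, 0], 1.5]]}}

```text
t: 7.62
eef_pos: [436.1, 181.5, 106.6]
tcp_rot: [-1.571, 0.003, 3.136]
ft_force: [-0.4, -0.7, -1.9]
opening: 0.248
```

Run:
```python
from h import *
c,st=shoot("wrist")
for t in ["objective","nest_small"]:
    for r in nets.mark_of(c,t)[:1]: print(t,round(r["confidence"],2),toworld(r["point"],c,st))
plan([434.5,231.5,90],-180,50)
```

```text
objective 0.57 [433.97 181.18  92.61]
nest_small 0.7 [436.65 229.27  -0.14]
t 7.78 pos [435.81 181.73 106.3 ] rot [-89.98   0.18 179.93] F [ 0.4  -0.19 -1.03] open 23.0 rows 2
[[0.07, 0.81, -2.49], [-0.0, -0.0, -0.1]]
[[0.07, 0.81, -2.49], [-0.0, -0.0, -0.1]]
```

{"api": "apply_moves", "payload": {"increments": [[[0, 2, -2.5], [0, 0, 0], 1.5], [[0, 2, -2.3], [0, 0, 0], 1.5], [[0, 1, -0.2], [0, 0, 0], 1.5], [[0, 0, 0], [0, 0, 0], 1.5], [[0, 0, 0], [0, 0, 0], 1.5]]}}

```text
t: 8.4
eef_pos: [436.3, 228.3, 56.1]
tcp_rot: [-1.57, 0.003, 3.137]
ft_force: [-0.0, -0.0, -0.9]
opening: 0.245
```

Run:
```python
from h import *
c,st=shoot("wrist","w4.png")
for t in ["objective","nest_small"]:
    for r in nets.mark_of(c,t)[:1]: print(t,round(r["confidence"],2),toworld(r["point"],c,st))
plan([436,231.5,17.5],-180,20)
```

```text
objective 0.75 [437.05 227.03  40.47]
nest_small 0.7 [434.33 227.01  -0.18]
t 8.55 pos [436.38 228.71  56.16] rot [-89.95   0.18 179.74] F [ 0.34  0.02 -0.55] open 23.5 rows 2
[[0.03, 1.93, -0.14], [-0.0, -0.1, -0.1]]
[[0.02, 1.93, -0.14], [-0.0, -0.1, -0.1]]
```

View pics/w4.png

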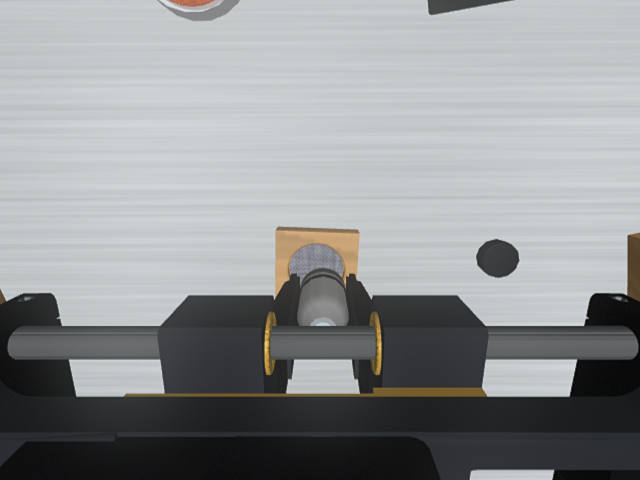

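The objective hangs upright at u about 322, with the recess at u about 317, so it still needs about 3 mm in +y. That agrees with the plan.

{"api": "apply_moves", "payload": {"increments": [[[0, 1.5, -0.3], [0, 0, 0], 1.5], [[0, 1.2, 0], [0, 0, 0], 1.5], [[0, 0.6, 0], [0, 0, 0], 1.5], [[0, 0.3, 0], [0, 0, 0], 1.5], [[0, 0.2, 0], [0, 0, 0], 1.5]]}}

```text
t: 9.18
eef_pos: [436.8, 231.7, 16.8]
tcp_rot: [-1.57, 0.004, 3.137]
ft_force: [-6.4, -3.9, 45.5]
opening: 0.247
```

```bash
python3 -c "
from h import *
plan([436,231.5,17],-180,20)"
```

```text
t 9.18 pos [436.84 231.72  16.79] rot [-89.97   0.24 179.74] F [-6.35 -3.86 45.5 ] open 23.5 rows 1
[[0.08, -0.02, 0.02], [-0.0, -0.3, -0.2]]
```

{"api": "apply_moves", "payload": {"increments": [[[0, 0, 0], [0, 0, 0], 5], [[0, 0, 0], [0, 0, 0], 5], [[0, 0, 0], [0, 0, 0], 5], [[0, 0, 0], [0, 0, 0], 5], [[0, 0, 0], [0, 0, 0], 5]]}}

```text
t: 9.8
eef_pos: [437.2, 231.9, 17.2]
tcp_rot: [-1.571, 0.005, 3.137]
ft_force: [0.2, -0.5, 0.1]
opening: 0.525
```

{"api": "apply_moves", "payload": {"increments": [[[0, -1, 0], [0, 0, 0], 5], [[0, -3, 0], [0, 0, 0], 6], [[0, -5, 0], [0, 0, 0], 9.5], [[0, -4, 3], [0, 0, 0], 9.5], [[0, 0, 6], [0, 0, 0], 9.5]]}}

```text
t: 10.42
eef_pos: [436.4, 142.2, 153.4]
tcp_rot: [-1.57, 0.007, -3.141]
ft_force: [0.6, -0.6, -1.2]
opening: 0.89
```

Run:
```python
from h import *
c,st=shoot("wrist","w5.png")
for t in ["objective","nest_small"]:
    for r in nets.mark_of(c,t)[:1]: print(t,round(r["confidence"],2),toworld(r["point"],c,st))
c,st2=shoot("side"); print(nets.mark_of(c,"objective")[:1] and toworld(nets.mark_of(c,"objective")[0]["point"],c))
a=rectify(c,st,12,400,470,190,270,6) if "mount" in c else None
plan([456.5,-225.5,150],-180,52)
```

```text
objective 0.64 [434.57 230.26   2.13]
nest_small 0.7 [436.14 229.86  -2.2 ]
[438.5  228.39   5.14]
t 10.72 pos [435.25 142.5  150.41] rot [-89.9    0.05 179.87] F [-0.61  0.28 -0.31] open 94.7 rows 8
[[-0.28, 0.01, 4.6], [-0.0, -0.0, -0.0]]
[[-0.27, 0.01, 4.6], [-0.0, -0.0, -0.0]]
[[-0.27, 0.01, 4.6], [-0.0, -0.0, -0.0]]
[[-0.27, 0.01, 4.6], [-0.0, -0.0, -0.0]]
[[-0.27, 0.01, 4.6], [-0.0, -0.0, -0.0]]
[[-0.27, 0.01, 4.6], [-0.0, -0.0, -0.0]]
[[-0.27, 0.01, 4.6], [-0.0, -0.0, -0.0]]
[[-0.27, 0.01, 4.6], [-0.0, -0.0, -0.0]]
```

View pics/w5.png

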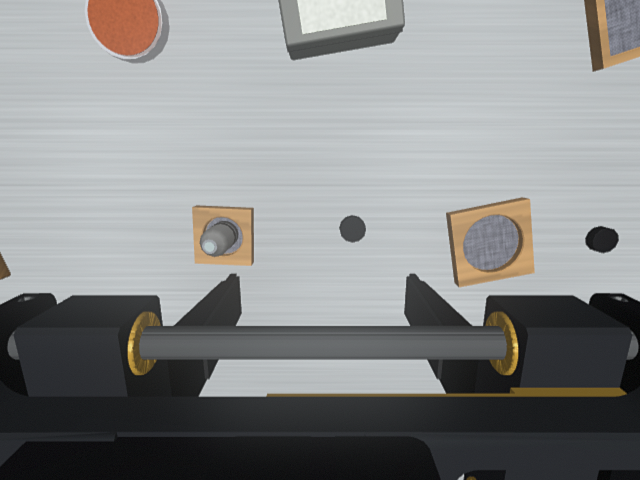

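The objective stands in its recess at (222,235) and the medium nest is empty. Next is the eyepiece.

{"api": "apply_moves", "payload": {"increments": [[[-0.3, 0, 5], [0, 0, 0], 9.5], [[-0.3, 0, 5], [0, 0, 0], 9.5], [[-0.3, 0, 5], [0, 0, 0], 9.5], [[-0.3, 0, 5], [0, 0, 0], 9.5], [[-0.3, 0, 5], [0, 0, 0], 9.5]]}}

```text
t: 11.35
eef_pos: [452.9, -106.3, 149.9]
tcp_rot: [-1.57, -0.0, -3.128]
ft_force: [0.5, -0.2, -0.2]
opening: 1.003
```

{"api": "apply_moves", "payload": {"increments": [[[-0.3, 0, 5], [0, 0, 0], 9.5], [[-0.3, 0, 5], [0, 0, 0], 9.5], [[0, 2, 1.5], [0, 0, 0], 9.5], [[0, 1, 0], [0, 0, 0], 9.5], [[0, 0, 0], [0, 0, 0], 9.5]]}}

```text
t: 11.98
eef_pos: [463.5, -222.7, 117.8]
tcp_rot: [-1.571, -0.002, -3.123]
ft_force: [0.7, 0.9, 0.4]
opening: 1.001
```

Run:
```python
from h import *
c,st=shoot("wrist","w6.png")
for t in ["eyepiece","nest_large","nest_medium"]:
    for r in nets.mark_of(c,t)[:1]: print(t,round(r["confidence"],2),toworld(r["point"],c,st))
plan([456.5,-225.5,20],-180,40)
```

```text
eyepiece 0.89 [ 458.15 -224.28    6.91]
nest_medium 0.88 [428.47  -8.4    0.27]
t 12.18 pos [ 463.77 -223.22  119.01] rot [ -89.95    0.   -178.94] F [ 0.38  0.27 -0.51] open 94.5 rows 3
[[0.24, 3.3, 0.07], [-0.0, 0.4, -0.0]]
[[0.24, 3.3, 0.07], [-0.0, 0.4, -0.0]]
[[0.24, 3.3, 0.07], [-0.0, 0.4, -0.0]]
```

{"api": "apply_moves", "payload": {"increments": [[[0.6, 2, 0.1], [0, 1, 0], 9.5], [[0.1, 3, 0.1], [0, 0, 0], 9.5], [[0, 3, 0], [0, 0, 0], 9.5], [[0, 1.8, 0], [0, 0, 0], 7], [[0, 0, 0], [0, 0, 0], 3]]}}

```text
t: 12.8
eef_pos: [459.1, -224.2, 22.0]
tcp_rot: [-1.566, 0.006, -3.137]
ft_force: [-1.1, -0.9, -0.3]
opening: 0.844
```

{"api": "apply_moves", "payload": {"increments": [[[0, 0, 0], [0, 0, 0], 3], [[0, 0, 0], [0, 0, 0], 3], [[0, 0, 0], [0, 0, 0], 3], [[0, 0, 0], [0, 0, 0], 3], [[0, 0, 0], [0, 0, 0], 3]]}}

```text
t: 13.42
eef_pos: [460.4, -224.6, 25.0]
tcp_rot: [-1.564, 0.01, -3.137]
ft_force: [0.7, -0.2, -0.4]
opening: 0.417
```

Run:
```python
from h import *
plan([456.5,-225.5,20],-180,40)
```

```text
t 13.43 pos [ 460.38 -224.55   25.02] rot [ -89.59    0.56 -179.73] F [ 0.68 -0.18 -0.43] open 39.6 rows 1
[[0.39, 0.5, 0.09], [-0.4, 0.3, -0.6]]
```

{"api": "apply_moves", "payload": {"increments": [[[0, 0, 0], [0, 0, 0], 3], [[0, 0, 0], [0, 0, 0], 3], [[0, -1, 0], [0, 0, 0], 3], [[0, -4, 0], [0, 0, 0], 3], [[0, -4, 0], [0, 0, 0], 3]]}}

```text
t: 14.05
eef_pos: [458.3, -223.2, 115.9]
tcp_rot: [-1.567, 0.005, -3.137]
ft_force: [-0.0, -0.3, -0.4]
opening: 0.412
```

Run:
```python
from h import *
plan([429,-12,105],-180,50)
c,st=shoot("wrist")
for t in ["eyepiece"]:
    for r in nets.mark_of(c,t)[:1]: print(t,round(r["confidence"],2),toworld(r["point"],c,st))
```

```text
t 14.05 pos [ 458.34 -223.24  115.91] rot [ -89.78    0.27 -179.74] F [-0.01 -0.31 -0.39] open 39.1 rows 5
[[0.57, 0.2, -4.23], [-0.0, 0.1, -0.1]]
[[0.57, 0.2, -4.23], [-0.0, 0.1, -0.1]]
[[0.58, 0.21, -4.23], [-0.0, 0.1, -0.1]]
[[0.58, 0.21, -4.23], [-0.0, 0.1, -0.1]]
[[0.58, 0.21, -4.23], [-0.0, 0.1, -0.1]]
eyepiece 0.65 [ 457.81 -219.29   96.07]
```

{"api": "apply_moves", "payload": {"increments": [[[0.6, 0, -4.2], [0, 0, 0], 3], [[0.6, 0, -4.2], [0, 0, 0], 3], [[0.6, 0, -4.2], [0, 0, 0], 3], [[0.6, 0, -4.2], [0, 0, 0], 3], [[0.6, 0, -4.2], [0, 0, 0], 3]]}}

```text
t: 14.78
eef_pos: [428.2, -10.8, 116.7]
tcp_rot: [-1.562, 0.013, 3.141]
ft_force: [-0.4, 0.6, -1.0]
opening: 0.415
```

{"api": "apply_moves", "payload": {"increments": [[[0, 0, 0], [0, 0, 0], 3], [[0, 2, 0], [0, 0, 0], 3], [[0, 2, 0], [0, 0, 0], 3], [[0, 0, 0], [0, 0, 0], 3], [[0, 0, 0], [0, 0, 0], 3]]}}

```text
t: 15.4
eef_pos: [428.9, -10.9, 76.5]
tcp_rot: [-1.561, 0.014, -3.139]
ft_force: [-0.4, 0.6, -0.6]
opening: 0.419
```

Run:
```python
from h import *
c,st=shoot("wrist")
for t in ["eyepiece","nest_medium"]:
    for r in nets.mark_of(c,t)[:1]: print(t,round(r["confidence"],2),toworld(r["point"],c,st))
plan([429,-12,26],-180,50)
```

```text
eyepiece 0.87 [427.    -8.98  55.65]
nest_medium 0.8 [425.21  -8.22  -3.29]
t 15.55 pos [428.96 -10.66  76.63] rot [ -89.45    0.85 -179.82] F [-0.32 -0.18 -0.1 ] open 39.3 rows 2
[[0.04, 2.53, 0.04], [-0.3, 0.1, -0.4]]
[[0.02, 2.53, 0.05], [-0.3, 0.1, -0.4]]
```

{"api": "apply_moves", "payload": {"increments": [[[0, 2.2, 0.1], [-0.1, 0, -0.1], 3], [[0, 1.5, 0], [-0.1, 0, -0.2], 3], [[0, 0.6, 0], [0, 0, 0], 3], [[0, 0.3, 0], [0, 0, 0], 3], [[0, 0.2, 0], [0, 0, 0], 3]]}}

```text
t: 16.18
eef_pos: [430.9, -12.4, 28.9]
tcp_rot: [-1.564, 0.013, -3.138]
ft_force: [0.6, 0.5, -1.5]
opening: 0.413
```

Run:
```python
from h import *
plan([429,-12,25],-180,50)
```

```text
t 16.18 pos [430.87 -12.38  28.88] rot [ -89.62    0.74 -179.81] F [ 0.64  0.5  -1.46] open 39.2 rows 1
[[0.19, 0.39, -0.04], [-0.4, 0.2, -0.7]]
```

{"api": "apply_moves", "payload": {"increments": [[[0.2, 0.3, 0], [0, 0, -0.2], 3], [[0, 0.1, 0], [0, 0, 0], 3], [[0, 0.1, 0], [0, 0, 0], 3], [[0, 0.1, 0], [0, 0, 0], 3], [[0, 0, 0], [0, 0, 0], 3]]}}

```text
t: 16.8
eef_pos: [429.2, -12.4, 25.1]
tcp_rot: [-1.564, 0.012, -3.138]
ft_force: [-0.3, 0.8, -0.9]
opening: 0.413
```

Run:
```python
from h import *
plan([429,-12,25],-180,50)
```

```text
t 16.80 pos [429.19 -12.44  25.12] rot [ -89.59    0.7  -179.81] F [-0.33  0.82 -0.88] open 39.2 rows 1
[[0.02, 0.01, -0.04], [-0.4, 0.2, -0.7]]
```

{"api": "apply_moves", "payload": {"increments": [[[0, 0.1, 0], [0, 0, 0], 3], [[0, 0.1, 0], [0, 0, 0], 3], [[0, 0.1, 0], [0, 0, 0], 3], [[0, 0, 0], [0, 0, 0], 3], [[0, 0, 0], [0, 0, 0], 3]]}}

```text
t: 17.42
eef_pos: [429.5, -12.5, 25.0]
tcp_rot: [-1.563, 0.015, -3.138]
ft_force: [0.8, -0.5, -1.0]
opening: 0.41
```

{"api": "apply_moves", "payload": {"increments": [[[0, 0.25, 0], [0, 0, 0], 3], [[0, 0.25, 0], [0, 0, 0], 3], [[0, 0.2, 0], [0, 0, 0], 3], [[0, 0.1, 0], [0, 0, 0], 3], [[0, 0.1, 0], [0, 0, 0], 3]]}}

```text
t: 18.05
eef_pos: [431.0, -12.7, 22.4]
tcp_rot: [-1.561, 0.023, -3.137]
ft_force: [-3.2, 0.3, 26.0]
opening: 0.41
```

{"api": "apply_moves", "payload": {"increments": [[[0, 0.05, 0], [0, 0, -0.3], 6.5], [[0, 0.05, 0], [0, 0, 0], 6.5], [[0, 0.05, 0], [0, 0, 0], 6.5], [[0, 0, 0], [0, 0, 0], 6.5], [[0, 0, 0], [0, 0, 0], 6.5]]}}

```text
t: 18.68
eef_pos: [431.0, -12.7, 20.3]
tcp_rot: [-1.561, 0.018, -3.137]
ft_force: [0.5, -0.6, -0.1]
opening: 0.682
```

{"api": "apply_moves", "payload": {"increments": [[[0, -2, 0], [0, 0, 0], 7], [[0, -4, 0], [0, 0, -0.3], 7], [[0, -4, 0], [0, 0, -0.3], 9.5], [[-4, -2, 3], [0, 0, 0], 9.5], [[-4, 0, 4], [0, 0, 0], 9.5]]}}

```text
t: 19.3
eef_pos: [509.3, -80.8, 145.2]
tcp_rot: [-1.562, 0.004, -3.134]
ft_force: [0.6, 1.0, -1.2]
opening: 0.977
```

Run:
```python
from h import *
c,st=shoot("wrist","w7.png")
for t in ["eyepiece","nest_medium","nest_large","condenser"]:
    for r in nets.mark_of(c,t)[:1]: print(t,round(r["confidence"],2),toworld(r["point"],c,st))
plan([605,-311,120],-180,52)
```

```text
eyepiece 0.84 [424.43  -9.42   5.54]
nest_medium 0.96 [429.18  -7.65  -3.16]
condenser 0.72 [ 614.09 -310.68    0.17]
t 19.55 pos [506.72 -79.89 142.57] rot [ -89.57   -0.05 -179.69] F [0.37 0.1  0.71] open 95.0 rows 5
[[-1.94, 0.48, 4.63], [-0.1, 0.1, 0.0]]
[[-1.95, 0.48, 4.63], [-0.1, 0.1, 0.0]]
[[-1.95, 0.47, 4.63], [-0.1, 0.1, 0.0]]
[[-1.96, 0.46, 4.62], [-0.1, 0.1, 0.0]]
[[-1.96, 0.46, 4.62], [-0.1, 0.1, 0.0]]
```

View pics/w7.png

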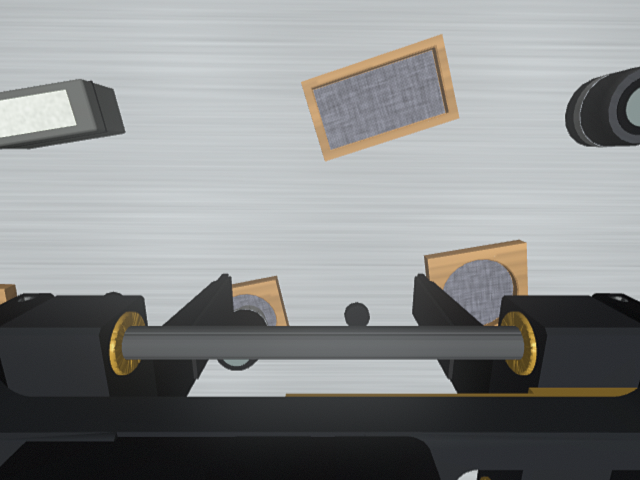

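The eyepiece stands in the medium nest at (240,345), partly hidden, and the large nest is empty. Now the condenser.

{"api": "apply_moves", "payload": {"increments": [[[-2.1, 0.3, 4.7], [0, 0, 0], 9.5], [[-2.1, 0.3, 4.7], [0, 0, 0], 9.5], [[-2.1, 0.3, 4.7], [0, 0, 0], 9.5], [[-2.1, 0.3, 4.7], [0, 0, 0], 9.5], [[-2.1, 0.3, 4.7], [0, 0, 0], 9.5]]}}

```text
t: 20.18
eef_pos: [612.5, -311.8, 128.0]
tcp_rot: [-1.567, -0.006, -3.127]
ft_force: [0.3, 1.0, 0.7]
opening: 0.999
```

Run:
```python
from h import *
c,st=shoot("wrist")
for t in ["condenser","nest_oblong"]:
    for r in nets.mark_of(c,t)[:1]: print(t,round(r["confidence"],2),toworld(r["point"],c,st))
plan([613,-312,13],-180,40)
```

```text
condenser 0.74 [ 614.16 -312.18    1.73]
nest_oblong 0.8 [ 623.14 -130.24   -0.82]
t 20.32 pos [ 612.02 -312.24  127.14] rot [ -89.77   -0.37 -179.31] F [-0.61  0.99 -0.94] open 95.2 rows 3
[[-0.06, 3.8, -0.02], [-0.1, 0.2, 0.1]]
[[-0.05, 3.8, -0.02], [-0.1, 0.2, 0.1]]
[[-0.04, 3.8, -0.01], [-0.1, 0.2, 0.1]]
```

{"api": "apply_moves", "payload": {"increments": [[[-0.2, 4, 0], [-0.1, 0.2, 0.1], 9.5], [[0, 3.8, 0], [-0.1, 0.2, 0.1], 9.5], [[0, 2.4, 0], [0, 0, 0.1], 9.5], [[0, 0.9, 0], [0, 0, 0], 9.5], [[0, 0.3, 0], [0, 0, 0], 7]]}}

```text
t: 20.95
eef_pos: [611.6, -304.2, 11.8]
tcp_rot: [-1.572, -0.003, -3.131]
ft_force: [-0.2, -0.8, 0.8]
opening: 0.942
```

{"api": "apply_moves", "payload": {"increments": [[[0, 0, 0], [0, 0, 0], 4.5], [[0, 0, 0], [0, 0, 0], 4.5], [[0, 0, 0], [0, 0, 0], 4.5], [[0, 0, 0], [0, 0, 0], 4.5], [[0, 0, 0], [0, 0, 0], 4.5]]}}

```text
t: 21.58
eef_pos: [612.3, -304.3, 14.6]
tcp_rot: [-1.571, -0.001, -3.131]
ft_force: [0.5, 0.3, -1.1]
opening: 0.582
```

Run:
```python
from h import *
plan([613,-312,13],-180,40)
```

```text
t 21.57 pos [ 612.32 -304.29   14.57] rot [ -89.98   -0.03 -179.39] F [ 0.52  0.27 -1.07] open 55.3 rows 1
[[-0.06, 0.16, 0.77], [-0.0, 0.6, 0.0]]
```

{"api": "apply_moves", "payload": {"increments": [[[0, 0, 0], [0, 0, 0], 4.5], [[0, 0, 0], [0, 0, 0], 4.5], [[0, -1, 0], [0, 0, 0], 4.5], [[0, -3, 0], [0, 0, 0], 4.5], [[0, -4, 0], [0, 0, 0], 4.5]]}}

```text
t: 22.2
eef_pos: [611.0, -303.4, 94.2]
tcp_rot: [-1.574, -0.006, -3.131]
ft_force: [0.6, -0.0, -1.7]
opening: 0.587
```

Run:
```python
from h import *
plan([456,-224.5,95],-180,40)
c,st=shoot("wrist","w8.png")
for t in ["condenser"]:
    for r in nets.mark_of(c,t)[:1]: print(t,round(r["confidence"],2),toworld(r["point"],c,st))
    for r in nets.look_for(c,t)[:1]: print(t,round(r["confidence"],2),toworld(r["point"],c,st))
```

```text
t 22.20 pos [ 611.03 -303.45   94.25] rot [ -90.18   -0.34 -179.4 ] F [ 0.62 -0.04 -1.72] open 55.8 rows 5
[[3.08, 0.01, -1.61], [0.0, 0.1, 0.1]]
[[3.09, 0.0, -1.6], [0.0, 0.1, 0.1]]
[[3.09, -0.0, -1.6], [0.0, 0.1, 0.1]]
[[3.09, -0.01, -1.59], [0.0, 0.1, 0.1]]
[[3.1, -0.01, -1.59], [0.0, 0.1, 0.1]]
condenser 0.6 [ 612.59 -301.56   78.27]
condenser 0.65 [ 626.54 -301.77  126.5 ]
```

View pics/w8.png

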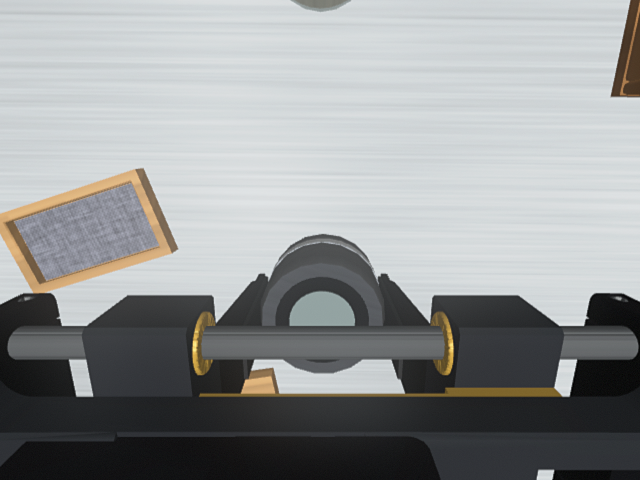

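The condenser is held upright and centred (322,305). Carrying it to the large nest.

{"api": "apply_moves", "payload": {"increments": [[[3.3, 0, -1.6], [0, 0.1, 0], 4.5], [[3.3, 0, -1.6], [0, 0.1, 0], 4.5], [[3.3, 0, -1.6], [0, 0.1, 0], 4.5], [[3.3, 0.5, -1.6], [0, 0.1, 0], 4.5], [[3.1, 1, -1.6], [0, 0.1, 0], 4.5]]}}

```text
t: 22.98
eef_pos: [443.0, -222.3, 77.6]
tcp_rot: [-1.573, -0.004, -3.14]
ft_force: [0.1, 0.0, -2.2]
opening: 0.585
```

{"api": "apply_moves", "payload": {"increments": [[[0, 1.5, 0], [0, 0, 0], 4.5], [[0, 1, 0], [0, 0, 0], 4.5], [[0, 0, 0], [0, 0, 0], 4.5], [[0, 0, 0], [0, 0, 0], 4.5], [[0, 0, 0], [0, 0, 0], 4.5]]}}

```text
t: 23.6
eef_pos: [440.4, -220.7, 50.5]
tcp_rot: [-1.576, -0.008, -3.14]
ft_force: [-0.1, 0.1, -2.5]
opening: 0.585
```

Run:
```python
from h import *
c,st=shoot("wrist","w9.png")
for t in ["condenser","nest_large"]:
    for r in nets.mark_of(c,t)[:1]: print(t,round(r["confidence"],2),toworld(r["point"],c,st))
plan([453,-225,19],-180,40)
```

```text
condenser 0.89 [ 440.33 -219.8    37.56]
nest_large 0.78 [ 453.56 -228.98   -0.13]
t 23.75 pos [ 440.34 -220.64   50.53] rot [ -90.27   -0.46 -179.91] F [ 0.39  0.39 -2.29] open 55.6 rows 1
[[-1.29, 3.14, 0.45], [0.3, 0.1, 0.5]]
```

View pics/w9.png

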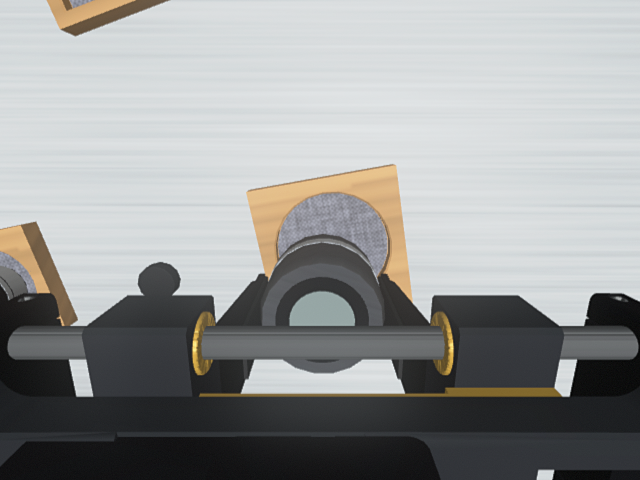

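The recess is ahead and slightly to the right (centre at about (333,235)), which matches the computed +13 mm in x and -4 mm in y.

{"api": "apply_moves", "payload": {"increments": [[[-1.3, 0.5, 0.5], [0.1, 0, 0.2], 4.5], [[-0.1, 0.8, 0], [0.1, 0, 0.2], 4.5], [[0, 0.5, 0], [0, 0, 0], 4.5], [[0, 0, 0], [0, 0, 0], 4.5], [[0, 0, 0], [0, 0, 0], 4.5]]}}

```text
t: 24.38
eef_pos: [455.4, -225.9, 30.9]
tcp_rot: [-1.572, -0.001, -3.14]
ft_force: [-0.2, -0.2, -2.1]
opening: 0.586
```

Run:
```python
from h import *
plan([453,-225,18.5],-180,40)
```

```text
t 24.38 pos [ 455.42 -225.94   30.89] rot [ -90.06   -0.04 -179.9 ] F [-0.17 -0.2  -2.06] open 55.7 rows 1
[[0.24, 1.24, -0.09], [0.1, 0.1, 0.0]]
```

{"api": "apply_moves", "payload": {"increments": [[[0.2, 0.5, -0.1], [0, 0, 0], 4.5], [[0, 0.3, 0], [0, 0, 0], 4.5], [[0, 0.25, 0], [0, 0, 0], 4.5], [[0, 0.2, 0], [0, 0, 0], 4.5], [[0, 0.1, 0], [0, 0, 0], 4.5]]}}

```text
t: 25.0
eef_pos: [453.4, -225.0, 17.9]
tcp_rot: [-1.571, 0.0, -3.14]
ft_force: [-4.9, 0.8, 20.3]
opening: 0.586
```

Run:
```python
from h import *
plan([453,-225,18.5],-180,40)
```

```text
t 25.00 pos [ 453.39 -225.03   17.91] rot [ -90.03    0.02 -179.91] F [-4.88  0.79 20.32] open 55.6 rows 1
[[0.04, -0.06, -0.0], [0.0, 0.1, -0.0]]
```

{"api": "apply_moves", "payload": {"increments": [[[0, 0, 0], [0, 0, 0], 7.8], [[0, 0, 0], [0, 0, 0], 7.8], [[0, 0, 0], [0, 0, 0], 7.8], [[0, 0, 0], [0, 0, 0], 7.8], [[0, -0.3, 0], [0, 0, 0], 7.8]]}}

```text
t: 25.62
eef_pos: [453.7, -225.2, 21.1]
tcp_rot: [-1.571, 0.001, -3.14]
ft_force: [-0.8, -0.7, 0.3]
opening: 0.82
```

{"api": "apply_moves", "payload": {"increments": [[[0, -2, 0], [0, 0, 0], 8], [[0, -4, 0], [0, 0, 0], 8], [[0, -5, 0], [0, 0, 0], 9.5], [[-4, -3, -3], [0, 0, 0], 9.5], [[-4, 0, -4], [0, 0, 0], 9.5]]}}

```text
t: 26.25
eef_pos: [533.9, -155.8, 166.8]
tcp_rot: [-1.572, 0.001, 3.138]
ft_force: [0.4, -0.0, 0.6]
opening: 0.995
```

Run:
```python
from h import *
c,st=shoot("wrist")
for t in ["condenser","nest_large","eyepiece","nest_medium"]:
    for r in nets.mark_of(c,t)[:1]: print(t,round(r["confidence"],2),toworld(r["point"],c,st))
plan([606,128,160],-81,52)
```

```text
condenser 0.75 [ 452.17 -222.3     4.51]
t 26.50 pos [ 531.59 -155.57  163.6 ] rot [-90.18  -0.25 179.92] F [ 0.66  0.45 -0.15] open 95.2 rows 11
[[-0.67, 0.04, -2.58], [0.0, -9.0, 0.0]]
[[-1.07, 0.04, -2.44], [0.0, -9.0, 0.0]]
[[-1.44, 0.04, -2.24], [0.0, -9.0, 0.0]]
[[-1.77, 0.03, -1.99], [0.0, -9.0, 0.0]]
[[-2.06, 0.03, -1.69], [0.0, -9.0, 0.0]]
[[-2.3, 0.03, -1.35], [0.0, -9.0, 0.0]]
[[-2.48, 0.03, -0.97], [0.0, -9.0, 0.0]]
[[-2.6, 0.03, -0.57], [0.0, -9.0, 0.0]]
[[-2.66, 0.03, -0.15], [0.0, -9.0, 0.0]]
[[-2.65, 0.03, 0.26], [0.0, -9.0, 0.0]]
[[-2.58, 0.03, 0.68], [0.0, -9.0, 0.0]]
```

{"api": "apply_moves", "payload": {"increments": [[[-0.7, 0, -2.6], [0, -9, 0], 9.5], [[-1.1, 0, -2.5], [0, -9, 0], 9.5], [[-1.5, 0, -2.3], [0, -9, 0], 9.5], [[-1.8, 0, -2], [0, -9, 0], 9.5], [[-2.1, 0, -1.7], [0, -9, 0], 9.5]]}}

```text
t: 27.12
eef_pos: [562.9, -27.8, 162.6]
tcp_rot: [-1.58, -0.003, -2.344]
ft_force: [0.4, 0.1, 0.3]
opening: 1.001
```

{"api": "apply_moves", "payload": {"increments": [[[-2.3, 0, -1.4], [0, -9, 0], 9.5], [[-2.5, 0, -1], [0, -9, 0], 9.5], [[-2.6, 0, -0.6], [0, -9, 0], 9.5], [[-2.7, 0, -0.2], [0, -9, 0], 9.5], [[-2.7, 0, 0.3], [0, -9, 0], 9.5]]}}

```text
t: 27.75
eef_pos: [591.6, 100.7, 161.6]
tcp_rot: [-1.584, 0.004, -1.541]
ft_force: [0.0, -0.6, -0.8]
opening: 0.998
```

Run:
```python
from h import *
plan([606.3,128.2,110],-81,52)
```

```text
t 27.75 pos [591.63 100.68 161.57] rot [-90.75   0.21 -88.29] F [ 0.03 -0.63 -0.79] open 94.8 rows 2
[[-1.34, 2.57, 0.81], [0.4, -3.6, -0.1]]
[[-1.3, 2.58, 0.88], [0.4, -3.6, -0.1]]
```

{"api": "apply_moves", "payload": {"increments": [[[-1.4, 1, 0.8], [0.4, -3.7, 0], 9.5], [[-1.3, 1, 0.8], [0.4, -3.7, 0], 9.5], [[-0.1, 1, 0], [0, 0, 0], 9.5], [[0, 1, 0], [0, 0, 0], 9.5], [[0, 0, 0], [0, 0, 0], 9.5]]}}

```text
t: 28.38
eef_pos: [604.4, 125.9, 118.9]
tcp_rot: [-1.573, 0.004, -1.413]
ft_force: [-0.1, 0.1, 0.4]
opening: 1.002
```

Run:
```python
from h import *
c,st=shoot("wrist","w10.png")
for t in ["slide_box"]:
    for r in nets.mark_of(c,t)[:1]: print(t,round(r["confidence"],2),toworld(r["point"],c,st))
b=rectify(c,st,42,540,660,30,230,3); g=cv2.cvtColor(b,cv2.COLOR_RGB2GRAY)
print("paper"); rects(cv2.inRange(g,195,255),660,230,3,500)
plan([606.3,128.2,13],-81,45)
```

```text
slide_box 0.97 [607.07 132.02   4.71]
paper
ctr x 605.7 y 129.5 size 24.1 59.7 long-axis deg from +x 171.0
t 28.48 pos [604.94 126.2  119.83] rot [-90.02   0.23 -80.92] F [-0.09 -0.2   0.2 ] open 95.1 rows 3
[[-0.04, 3.56, 0.06], [0.0, 0.0, -0.1]]
[[-0.05, 3.56, 0.06], [0.0, 0.0, -0.1]]
[[-0.05, 3.56, 0.06], [0.0, 0.0, -0.1]]
```

View pics/w10.png

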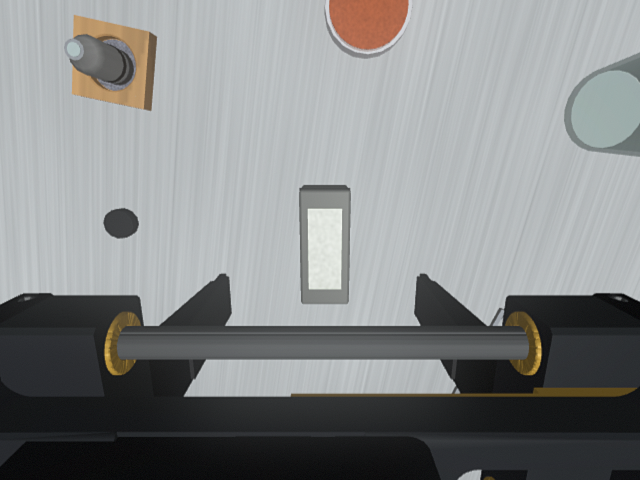

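The slide box is square between the fingers (u 300–350, and both sides are vertical in the view). Descending.

{"api": "apply_moves", "payload": {"increments": [[[-0.2, 3.8, 0.1], [0, 0, 0], 9.5], [[-0.1, 3.8, 0.1], [0, 0, 0], 9.5], [[0, 2, 0], [0, 0, 0], 9.5], [[0, 0.9, 0], [0, 0, 0], 9.5], [[0, 0.3, 0], [0, 0, 0], 7]]}}

```text
t: 29.1
eef_pos: [608.8, 129.0, 12.5]
tcp_rot: [-1.565, 0.004, -1.415]
ft_force: [-0.2, 0.2, -0.5]
opening: 0.943
```

Run:
```python
from h import *
plan([606,129,13],-81,45)
```

```text
t 29.10 pos [608.8  129.03  12.46] rot [-89.65   0.21 -81.08] F [-0.16  0.22 -0.51] open 89.6 rows 1
[[-0.04, -0.06, -0.28], [-0.4, -0.1, -0.2]]
```

{"api": "apply_moves", "payload": {"increments": [[[0, 0, -0.3], [-0.2, 0, -0.1], 2.8], [[0, 0, 0], [0, 0, 0], 2.8], [[0, 0, 0], [0, 0, 0], 2.8], [[0, 0, 0], [0, 0, 0], 2.8], [[0, 0, 0], [0, 0, 0], 2.8]]}}

```text
t: 29.72
eef_pos: [606.8, 128.6, 15.1]
tcp_rot: [-1.565, 0.002, -1.415]
ft_force: [0.0, 0.1, 0.5]
opening: 0.425
```

{"api": "apply_moves", "payload": {"increments": [[[0, 0, 0], [0, 0, 0], 2.8], [[0, 0, 0], [0, 0, 0], 2.8], [[0, 0, 0], [0, 0, 0], 2.8], [[0, 0, 0], [0, 0, 0], 2.8], [[0, 0, 0], [0, 0, 0], 2.8]]}}

```text
t: 30.35
eef_pos: [606.7, 128.6, 15.1]
tcp_rot: [-1.565, 0.002, -1.415]
ft_force: [-0.3, 0.2, 1.3]
opening: 0.38
```

Run:
```python
from h import *
plan([606,129,13],-81,45)
```

```text
t 30.35 pos [606.73 128.57  15.09] rot [-89.65   0.09 -81.09] F [-0.27  0.17  1.26] open 36.1 rows 1
[[-0.05, 0.21, -0.07], [-0.3, -0.1, -0.1]]
```

{"api": "apply_moves", "payload": {"increments": [[[0, -1, 0], [0, 0, 0], 2.8], [[0, -3, 0], [0, 0, 0], 2.8], [[0, -4, 0], [0, 0, 0], 2.8], [[0, 0, 0], [0, 0, 0], 2.8], [[0, 0, 0], [0, 0, 0], 2.8]]}}

```text
t: 30.98
eef_pos: [605.7, 128.3, 98.1]
tcp_rot: [-1.566, 0.002, -1.415]
ft_force: [0.4, -0.5, -0.4]
opening: 0.377
```

Run:
```python
from h import *
c,st=shoot("wrist")
for r in nets.mark_of(c,"slide_box")[:1]: print(round(r["confidence"],2),toworld(r["point"],c,st))
plan([621,-126,90],-72.2,50)
```

```text
0.75 [605.9  129.12  83.5 ]
t 31.07 pos [605.86 128.33  97.74] rot [-89.74   0.1  -81.09] F [ 0.13 -0.27 -1.59] open 35.9 rows 6
[[4.23, 0.12, -0.41], [-0.0, -1.5, -0.0]]
[[4.22, 0.12, -0.52], [-0.0, -1.5, -0.0]]
[[4.2, 0.12, -0.63], [-0.0, -1.5, -0.0]]
[[4.18, 0.12, -0.73], [-0.0, -1.5, -0.0]]
[[4.16, 0.13, -0.84], [-0.0, -1.5, -0.0]]
[[4.14, 0.13, -0.95], [-0.0, -1.5, -0.0]]
```

{"api": "apply_moves", "payload": {"increments": [[[4.2, 0, -0.4], [0, -1.5, 0], 2.8], [[4.2, 0, -0.5], [0, -1.5, 0], 2.8], [[4.2, 0, -0.6], [0, -1.5, 0], 2.8], [[4.2, 0, -0.7], [0, -1.5, 0], 2.8], [[4.2, 0, -0.8], [0, -1.5, 0], 2.8]]}}

```text
t: 31.7
eef_pos: [618.9, -86.3, 91.7]
tcp_rot: [-1.573, 0.005, -1.275]
ft_force: [0.5, 0.2, -1.9]
opening: 0.374
```

{"api": "apply_moves", "payload": {"increments": [[[4, 0, -0.9], [0, -1.5, 0], 2.8], [[0.5, 1, 0], [0, 0, 0], 2.8], [[0, 1.5, 0], [0, 0, 0], 2.8], [[0, 0, 0], [0, 0, 0], 2.8], [[0, 0, 0], [0, 0, 0], 2.8]]}}

```text
t: 32.33
eef_pos: [621.7, -133.5, 60.9]
tcp_rot: [-1.579, 0.009, -1.25]
ft_force: [0.8, -0.9, -1.5]
opening: 0.377
```

Run:
```python
from h import *
c,st=shoot("wrist","w11.png")
for t in ["slide_box","nest_oblong"]:
    for r in nets.mark_of(c,t)[:1]: print(t,round(r["confidence"],2),toworld(r["point"],c,st))
plan([621,-126.3,19],-72.2,30)
```

```text
slide_box 0.58 [ 620.28 -129.33   46.22]
t 32.48 pos [ 621.84 -133.82   61.38] rot [-90.41   0.46 -71.65] F [ 0.59  0.17 -0.62] open 35.7 rows 2
[[-0.35, 2.12, 0.09], [0.2, 0.3, -0.2]]
[[-0.36, 2.12, 0.08], [0.2, 0.3, -0.2]]
```

View pics/w11.png

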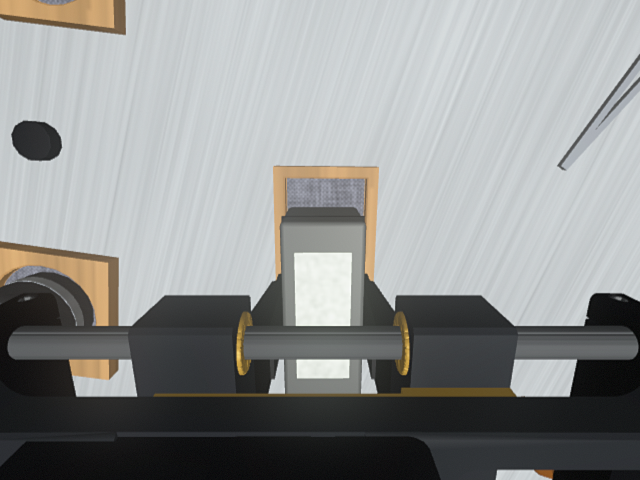

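The box and nest sides run parallel. The recess extends further up the picture, so the box still needs about 7 mm along tool -x, as the plan says.

{"api": "apply_moves", "payload": {"increments": [[[-0.7, 1, 0.1], [0.2, 0.3, -0.2], 2.8], [[-0.1, 1, 0], [0.1, 0.2, -0.2], 2.8], [[0, 0.6, 0], [0, 0, 0], 2.8], [[0, 0, 0], [0, 0, 0], 2.8], [[0, 0, 0], [0, 0, 0], 2.8]]}}

```text
t: 33.1
eef_pos: [620.1, -124.7, 33.9]
tcp_rot: [-1.572, 0.0, -1.259]
ft_force: [-0.1, 0.8, -0.5]
opening: 0.38
```

Run:
```python
from h import *
plan([621,-126.3,19],-72.2,30)
```

```text
t 33.10 pos [ 620.1  -124.7    33.85] rot [-90.07   0.02 -72.14] F [-0.09  0.81 -0.54] open 36.1 rows 1
[[0.18, 1.49, 0.04], [0.1, 0.1, -0.0]]
```

{"api": "apply_moves", "payload": {"increments": [[[0.2, 0.6, 0.1], [0, 0, 0], 2.8], [[0, 0.4, 0], [0, 0, 0], 2.8], [[0, 0.3, 0], [0, 0, 0], 2.8], [[0, 0.25, 0], [0, 0, 0], 2.8], [[0, 0.1, 0], [0, 0, 0], 2.8]]}}

```text
t: 33.72
eef_pos: [622.0, -126.9, 19.0]
tcp_rot: [-1.571, -0.001, -1.259]
ft_force: [-4.2, 1.2, 11.7]
opening: 0.374
```

Run:
```python
from h import *
plan([621,-126.3,19],-72.2,30)
```

```text
t 33.73 pos [ 622.   -126.9    18.99] rot [-90.01  -0.03 -72.16] F [-4.24  1.16 11.68] open 35.6 rows 1
[[-0.09, -0.0, -0.08], [0.0, 0.0, 0.0]]
```

{"api": "apply_moves", "payload": {"increments": [[[0, 0, 0], [0, 0, 0], 6], [[0, 0, 0], [0, 0, 0], 6], [[0, 0, 0], [0, 0, 0], 6], [[0, 0, 0], [0, 0, 0], 6], [[0, -0.3, 0], [0, 0, 0], 6]]}}

```text
t: 34.35
eef_pos: [622.1, -126.9, 22.0]
tcp_rot: [-1.571, -0.001, -1.259]
ft_force: [0.1, 0.4, -0.4]
opening: 0.63
```

{"api": "apply_moves", "payload": {"increments": [[[0, -2, 0], [0, 0, 0], 6], [[0, -4, 0], [0, 0, 0], 6], [[0, -5, 0], [0, 0, 0], 6], [[0, -5, 0], [0, 0, 0], 9.5], [[0, -5, 0], [0, 0, 0], 9.5]]}}

```text
t: 34.98
eef_pos: [620.7, -126.4, 240.7]
tcp_rot: [-1.573, 0.001, -1.259]
ft_force: [-0.1, 1.0, -0.5]
opening: 0.787
```

{"api": "apply_moves", "payload": {"increments": [[[-1, -2, -2], [0, 9, 0], 9.5], [[-1, -2, -2], [0, 9, 0], 9.5], [[-1, -2, -2], [0, 9, 0], 9.5], [[-1, -2, -2], [0, 9, 0], 9.5], [[-1, 0, -2], [0, 9, 0], 9.5]]}}

```text
t: 35.6
eef_pos: [520.5, -75.6, 335.0]
tcp_rot: [-1.559, 0.002, -2.07]
ft_force: [-0.4, -0.3, -0.4]
opening: 0.999
```

Run:
```python
from h import *
plan([480,-20,330],-180,50)
```

```text
t 35.60 pos [520.49 -75.61 334.96] rot [ -89.32    0.11 -118.61] F [-0.44 -0.34 -0.39] open 94.9 rows 7
[[-0.42, 0.06, -0.89], [-0.1, 8.8, -0.1]]
[[-0.28, 0.06, -0.94], [-0.1, 8.8, -0.1]]
[[-0.13, 0.06, -0.97], [-0.1, 8.8, -0.1]]
[[0.02, 0.06, -0.98], [-0.1, 8.8, -0.1]]
[[0.17, 0.07, -0.97], [-0.1, 8.8, -0.1]]
[[0.31, 0.07, -0.93], [-0.1, 8.8, -0.1]]
[[0.45, 0.07, -0.87], [-0.1, 8.8, -0.1]]
```

{"api": "apply_moves", "payload": {"increments": [[[-0.4, 0, -0.9], [0, 9, 0], 9.5], [[-0.3, 0, -0.9], [0, 9, 0], 9.5], [[-0.1, 0, -1], [0, 9, 0], 9.5], [[0, 0, -1], [0, 9, 0], 9.5], [[0.2, 0, -1], [0, 9, 0], 9.5]]}}

```text
t: 36.22
eef_pos: [487.6, -32.8, 342.5]
tcp_rot: [-1.56, 0.018, -2.882]
ft_force: [0.0, 0.4, 0.0]
opening: 0.999
```

{"api": "apply_moves", "payload": {"increments": [[[0.3, 0, -0.9], [0, 9, 0], 9.5], [[0.4, 0, -0.9], [0, 8, 0], 9.5], [[0, 0, 0], [0, 0, 0], 9.5], [[0, 0, 0], [0, 0, 0], 9.5], [[0, 0, 0], [0, 0, 0], 9.5]]}}

```text
t: 36.85
eef_pos: [475.5, -15.5, 347.4]
tcp_rot: [-1.565, 0.026, 3.101]
ft_force: [0.3, -0.2, -0.2]
opening: 0.998
```

Run:
```python
from h import *
c,st=shoot("wrist","w12.png"); print(st["eef_pos"],np.degrees(st["tcp_rot"]))
T=["objective","eyepiece","condenser","slide_box"]
for n,cc in [("wrist",c),("side",shoot("side")[0]),("scene",shoot("scene")[0])]:
    for t in T+["dish"]:
        for r in nets.mark_of(cc,t)[:1]: print(n,t,round(r["confidence"],2),toworld(r["point"],cc,st))
for z in (12,):
    rects(wood(rectify(c,st,12,390,690,-380,340,2)),690,340,2,1000)
b=rectify(c,st,46,560,690,-210,-40,3); g=cv2.cvtColor(b,cv2.COLOR_RGB2GRAY)
print("paper at z46"); rects(cv2.inRange(g,195,255),690,-40,3,500)
```

```text
[475.48 -15.5  347.36] [-89.66   1.49 177.66]
wrist objective 0.92 [434.02 228.79   4.95]
wrist eyepiece 0.62 [424.9   -8.45   3.72]
wrist condenser 0.66 [ 453.56 -224.45    7.56]
wrist slide_box 0.82 [ 621.28 -123.52    5.11]
wrist dish 0.95 [607.73 297.01  -4.19]
side objective 0.6 [433.16 228.04   1.78]
side eyepiece 0.68 [427.7  -14.65   3.44]
side condenser 0.89 [ 453.26 -226.96    5.8 ]
side slide_box 0.65 [ 621.76 -124.57    2.3 ]
side dish 0.63 [607.28 301.03   0.82]
scene objective 0.61 [436.08 231.9    1.36]
scene eyepiece 0.71 [421.98 -14.93   2.88]
scene condenser 0.69 [ 451.56 -221.5    -1.04]
scene slide_box 0.71 [ 622.8  -125.92    4.05]
scene dish 0.92 [604.95 299.16  -4.96]
ctr x 434.6 y 230.8 size 55.3 52.2 long-axis deg from +x 2.4
ctr x 428.1 y -11.5 size 70.3 69.3 long-axis deg from +x 78.3
ctr x 454.1 y -224.6 size 88.7 89.7 long-axis deg from +x 169.7
ctr x 608.9 y 297.7 size 53.4 52.8 long-axis deg from +x 20.0
ctr x 620.7 y -126.4 size 63.5 114.1 long-axis deg from +x 162.1
paper at z46
ctr x 622.1 y -125.6 size 24.6 60.0 long-axis deg from +x 162.0
```

View pics/w12.png

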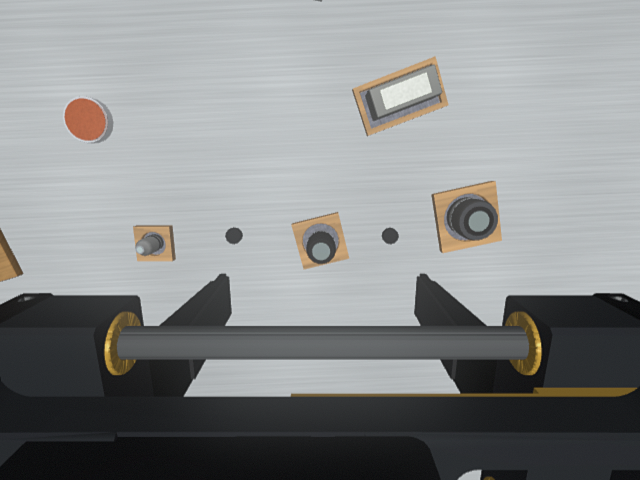

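All four parts stand in their own nests: the objective at (152,243), the eyepiece at (321,243), the condenser at (470,218) and the slide box at (405,93). The dish (86,120) is unmoved and the gripper is clear. Handing in.

```bash
python3 -c "
from h import *
print(env.job_done(), readout.state()['t'])"
```

```text
the job is handed in; nothing more can be done
the job is handed in; nothing more can be done
```

All four parts are in their own nests and released. The order was objective, eyepiece, condenser, slide box. I handed the job in at about 37 s; no verdict came back.

**Last checks:**
- **Position:** averaged over three cameras, the objective, condenser and slide box are within about 3 mm of their nest centres. The eyepiece is within about 4 mm, and its worst single reading was 7 mm. The limit is 14 mm.
- **Slide box angle:** its paper label and its nest both measured 162° (same reference), so the difference is about 0.1°.
- **Seating:** each part touched down at, or up to 3 mm below, the tool height expected for a flat seat. The force at touchdown was 12–46 N, highest for the objective. The networks' heights scatter by about 5 mm, too coarse to confirm the 6.5 mm limit, so seating rests on those touchdown heights and the pictures.
- **Dish:** it measured at its starting position within the cameras' few-millimetre noise.

**What went less well:**
- The arm drifts a few millimetres when holding still.
- It came down about 8 mm off the condenser in y, so closing the fingers probably slid the condenser a little on the table.
- The eyepiece needed extra small steps down before it touched the floor.

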